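# Free a drive carrier from its left-hand clamp and put it away

### The arm

A 7-joint arm with a two-finger parallel gripper is mounted at the origin on the work surface. World frame = base frame: x ahead of the robot, y to its left, z up, the work surface at z = 0. Lengths are in m, angles in rad, forces in N, time in s.
With the tool pointing down it reaches from about 0.35 to 0.9 m from the base axis. Payload 8.1 kg.
Tool frame: the origin (TCP) lies on the centre line of the jaws, within the pads' length; the fingertips stand 19 mm ahead of it and the grasp point (between the pads) is the TCP (arm.tip_reach is the distance from the TCP to the fingertips, in m); z points along the fingers, y is the line along which they close (so a half turn about z gives the same grasp; the last joint's range is limited). The gripper opens to 92 mm and grips with 3 to 60 N. Pads are 19 mm wide; open, the fingers measure 130 mm over their backs; the gripper's body (75 mm by 190 mm) begins 47 mm behind the grasp point.
Start: joints at [-1.42, 0.434, 0.025, 1.573, -0.012, 1.134, -0.075], TCP at [0.157, 0.605, 0.224] pointing down, gripper open.
Joint ranges: [-2.62, 2.62], [-0.44, 2.09], [-1.27, 1.32], [0.08, 2.57], [-1.32, 4.46], [0.12, 2], [-2.74, 2.74]. Speed limits (rad/s): [2.22, 2.22, 3.01, 3.01, 3.14, 3.14, 3.14].

### API

Orientations are given as a rotation vector (axis times angle).
In Python, from cell import arm gives the robot as it stands.
- The arm moves only by the tool arm_command, never from a script. Its argument "targets" is a list that holds one entry, the list of rows, each a list of 6 numbers: the shift along the tool's x, y, z in m, then the turn, a rotation vector about the tool's x, y, z in rad. A call has 1 to 10 rows; each row shifts and turns the commanded pose from where the row before left it, along the tool's axes as they then stand; what a row does not reach is not made up. A row lasts 1/8 s, in which the tool goes at most 62.5 mm and 10.7 degrees, less where a joint would pass 70% of its speed; a pose out of reach is approached as far as the arm can. A call with a gripper value outside its range is refused whole. "jaw" is the finger opening in m, from 0 to 0.0918, set as the call begins (left out, the last holds). The fingers move at their own pace and stop on an object; "newtons" is the grip in N (left out, the last holds). Time passes only in rows, so rows that do not move let the fingers close. It gives the time, the measured TCP pose, the force, the opening and the grip force at its end, in the units of the state.
- arm.observe(): the state, without advancing time (a new reading comes with each control period).
- arm.get_image(name): name is "scene" or "side" or "wrist"; returns a dict with "pixels" (420x560x3 uint8, red, green, blue), "z_map" (420x560 float32, m along the optical axis (not along the pixel's ray), 0 where there is no reading), "fx", "fy", "cx", "cy" (pixels), "xyz" and "rotation" of the camera in the world; the wrist camera has in their place "T_tool_cam" (4x4, takes a point from camera to tool coordinates, whose origin is the TCP and whose axes are the flange's). Camera axes: x right, y down, z forward; pixel columns grow to the right and rows downward; lengths in m; the calibration is good to about 2 mm. A picture is of the moment at which its call begins: read the wrist's pose just before it.
- arm.sign_off(): hands the job in; it is judged then, once.
The state is a dict: "clock": time; "joints": joint angles; "dq": joint speeds; "joint_efforts": joint torques, N m; "position": TCP position; "ee_rot": TCP orientation; "force": force on the tool from outside, world axes, zero at the start; "ft_torque": the same for the moment, N m; "width": opening from 0.0 (shut) to 1.0 (fully open); "gripper_force": force on a finger pad.
Only numpy, scipy, OpenCV 4.12 (cv2) and the standard library are available. Lean on these libraries where they do the work, as an engineer would, in place of code of your own. Each camera call takes 0.05 s, during which the arm holds its last target. There are 200 camera calls.

### The job

The drive carrier on the inclined cradle is clamped by a bar knob with a left-hand thread: unscrew it by turning it clockwise until the engraved line on the knob points at the engraved line at the lower edge of the cradle's face, and leave it there. Then draw the carrier up the slope, clear of the knob and off the cradle, lay it flat with its grip bar up in the open drawer without dropping it, and push the drawer fully shut. Leave everything else on the bench where it is.

Things in the scene. Friction and masses are not known exactly. Their poses are not given: they have to be found in the camera images.
- face (a point): Point where the knob's axis pierces the flat face of the fixed grey cradle. The face leans back 30 degrees from level and looks up and towards the robot: x points up the slope, z square out of the face (the knob's axis), y across. The face runs from -50 to +165 mm along x, 62 mm to each side. A fixed steel spindle 14 mm across stands here. The cradle may be left or right of the drawer unit.
- mark (a point): Short engraved dark line (14 mm) on the cradle's face near its lower edge, 41 mm straight down the slope from the knob's axis: the knob's engraved line must end up pointing at it. Axes as face.
- stop (a point): Stop strip on the cradle's face, 4 mm high, 8 mm wide, 80 mm across: this point is on its top edge nearest the carrier, 147 mm up the slope from the knob's axis and 2 mm beyond the carrier's upper end. The carrier must rise more than 4 mm off the face to be drawn out over it. Two guide rails, 6 mm high, lie 2.5 mm beside the carrier. Axes as face.
- knob_grip (a point): Centre of the knob's aluminium grip bar, on the knob's axis, 42 mm off the face at joint value 0. Bar 64 long, 20 wide, 38 mm high (19 mm each way along the axis); right below it a flange 44 mm across, 8 mm thick. z out along the axis, x along the bar to the end with the engraved dark line (on top, middle to end; two cross grooves at the other end tell of the left-hand thread).
- knob (a joint): Turn of the knob in rad, growing clockwise as seen looking down onto it. Starts at 0.15 to 0.7, tight stop at -0.15. Moves out along its axis 4 mm per rad. At 2.6 its line points exactly at the cradle's line (along -x of face) and the flange is 11 mm clear of the carrier's fork; it can go on to 3.3. Friction 0.12 N m: it stays where it is left.
- carrier_grip (a point): Centre of the carrier's black grip bar: 56 long, 20 wide, 36 mm high (18 mm each way), on an aluminium tray 160 x 80 x 14 mm; 0.25 to 0.55 kg in all. x along tray and bar, away from the fork, z out of its top, y across. The underside is 32 mm below this point, the tray's middle 24 mm towards -x. On the cradle x points up the slope.
- seat (a point): Where carrier_grip lies while the carrier is seated, 89 mm up the slope from the knob's axis; axes as face. Seated, the fork at the carrier's -x end (slot 19 mm wide, 22 mm deep) straddles the spindle under the knob's flange, its tips 15 mm past the axis: the carrier must go 37 mm up the slope for the fork to clear the flange.
- unit: Fixed low drawer unit (white, roof 110 mm above the table, 250 mm wide, a meter lying on it) with one drawer opening along this body's -x, towards the robot. Origin on the table in front of the housing, which reaches from 130 to 410 mm along +x. y along the width. The roof covers all but the pulled-out part of the drawer; a carrier lying flat in it passes under (70 mm above its floor).
- drawer (a joint): How far the drawer is open, m: starts 0.165 to 0.19, 0 is fully shut. It slides with about 1 to 2 N and stays where it is left.
- drawer_handle (a point): Middle of the drawer's handle bar (11 mm thick, 120 mm long, 35 mm in front of the drawer's outer front, 72 mm above the table); moves with the drawer. x towards the back, y along the width. The drawer's inner floor is 44 mm below this point; inside it spans from 56 to 291 mm along +x and 104 mm to each side. Walls 60 mm high. Pushing the bar along +x shuts the drawer.
- screwdriver: Bystander, leave alone: black-handled screwdriver, 170 mm long, lying on the table; origin under its middle, x along it.
- tape: Bystander, leave alone: roll of clear tape, 80 mm across, 24 mm high, lying flat on the table; origin under its middle.
- bottle: Bystander, leave alone: white solvent bottle, 60 mm across, 150 mm high, at one side; origin under its middle.
- mug: Bystander, leave alone: white mug, 80 mm across, 90 mm high, at the other side; origin under its middle.
- keyboard: Bystander, leave alone: slim keyboard, 115 x 280 x 15 mm, at one side; origin under its middle.
- tray: Bystander, leave alone: grey divided parts tray, 160 x 120 x 30 mm, at one side; origin under its middle.
Things that resemble listed ones, but are neither listed nor needed, are in the scene too. What is shaped like the part that bears face but pink is not meant.

How it is judged:
By the outcome, as a careful person would: the job done as asked, in the order asked, and still so for the second after the job is handed in, with the robot touching nothing.
It also fails if it takes over 64 s, if anything falls off the work surface, if the arm or the gripper's body presses on something with over 40 N, if the wrist force passes 120 N, or if a joint passes its speed limit or range.

## Working session

There is one attempt and no reset: what is moved stays moved. The work goes in short steps, Python scripts to look and compute and a tool call to move; the robot and the scene stay as the last step left them, time stands still between calls to the robot, and variables do not carry over. Pictures are saved under pics/ and viewed, at most 12 in all, crops included, and the job is handed in when it is done.

Besides the shell and the picture viewer there is one more tool, called after "Request:" by a JSON object that holds its "method" and its "body". arm_command: Moves the arm, as the interface text tells. Its arguments: {"type":"object","properties":{"targets":{"type":"array","items":{"type":"array","items":{"type":"array","items":{"type":"number"}}}},"jaw":{"type":"number"},"newtons":{"type":"number"}},"required":["targets"]}

```bash
ls; mkdir -p pics; cat > h.py <<'E'
import numpy as np, cv2
from scipy.spatial.transform import Rotation as R
from cell import arm
def cam(im, st=None):
    if 'T_tool_cam' in im:
        T=np.eye(4); T[:3,:3]=R.from_rotvec(st['ee_rot']).as_matrix() if np.size(st['ee_rot'])==3 else np.array(st['ee_rot']); T[:3,3]=st['position']
        return T@np.array(im['T_tool_cam'])
    T=np.eye(4); r=np.array(im['rotation']); T[:3,:3]=r if r.shape==(3,3) else R.from_rotvec(r).as_matrix(); T[:3,3]=im['xyz']; return T
def grab(name):
    st=arm.observe(); im=arm.get_image(name); im['T']=cam(im,st); return im
def cloud(im):
    z=im['z_map']; v,u=np.indices(z.shape)
    P=np.stack([(u-im['cx'])/im['fx']*z,(v-im['cy'])/im['fy']*z,z],-1)
    return P@im['T'][:3,:3].T+im['T'][:3,3]
def save(im,fn): cv2.imwrite('pics/'+fn,im['pixels'][:,:,::-1])
E
python3 - <<'E'
from h import *
print(arm.observe())
for n in ('scene','side'):
    im=grab(n); save(im,n+'0.png'); print(n,im['fx'],im['xyz'],im['rotation'])
    np.savez(n+'0.npz',**{k:np.array(v) for k,v in im.items()})
a=cv2.imread('pics/scene0.png')
E
```

```text
pics
{'clock': 0.0, 'joints': array([-1.41962715,  0.43524308,  0.02497432,  1.574088  , -0.01160554,
        1.13398379, -0.07507716]), 'dq': array([ 1.69531152e-03,  9.31051290e-05, -8.42133631e-04, -1.16690670e-04,
        3.82876587e-04,  1.42877747e-04,  1.02319078e-03]), 'joint_efforts': array([ 5.10482664e-05, -6.67855310e+01,  9.85089093e-01, -3.14452636e+01,
       -6.04580040e-02,  4.28657373e-02,  1.82952131e-04]), 'position': array([0.15683561, 0.60447716, 0.22303602]), 'ee_rot': array([-3.97621727e-01, -3.11626598e+00,  2.47547675e-03]), 'force': array([ 0.68431389, -0.77117085,  0.41027569]), 'ft_torque': array([-0.00447777,  0.03772138, -0.00587373]), 'gripper_force': 0.0, 'width': 0.9989754363455806}
scene 389.5112725234229 [ 1.19837843 -0.10577332  1.00483676] [-1.92434085 -1.68137971  0.60239718]
side 534.7773003149822 [-0.16344339 -1.0755269   0.92301886] [-2.11437882  0.54430522 -0.31748325]
```

View pics/scene0.png

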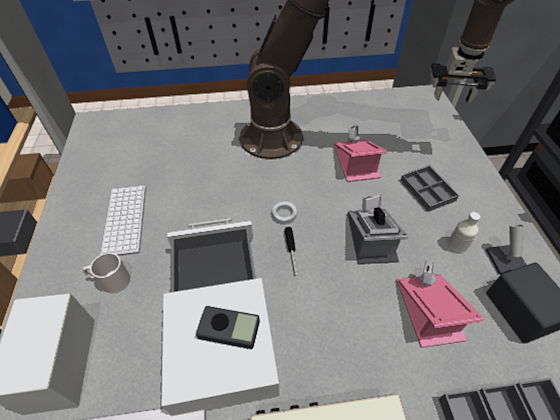

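View pics/side0.png

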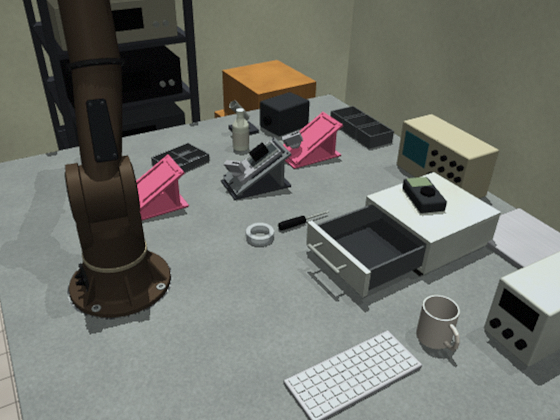

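The grey cradle with the carrier is at scene (376,225) and side (257,168). The pink cradles at scene (360,155) and (437,300) are decoys, and the grey one is the only one with a black grip bar. The drawer is at scene (212,250), with its handle at (208,224).

```bash
python3 - <<'E'
from h import *
for n,(x0,x1,y0,y1) in (('scene',(335,420,180,275)),('side',(205,305,125,210))):
    im=dict(np.load(n+'0.npz')); P=cloud(im)
    z=P[...,2]
    # drawer / cradle
    c=P[y0:y1,x0:x1].reshape(-1,3); px=im['pixels'][y0:y1,x0:x1].reshape(-1,3).astype(float)
    ok=(c[:,2]>.02)&(c[:,2]<.3)&(px.max(1)-px.min(1)<30); c=c[ok]
    print(n,len(c),c.min(0),c.max(0))
    # ransac plane w/ 30 deg tilt
    rng=np.random.default_rng(0); best=0
    for _ in range(3000):
        a,b,d=c[rng.choice(len(c),3,replace=False)]; m=np.cross(b-a,d-a); L=np.linalg.norm(m)
        if L<1e-5: continue
        m/=L; m*=np.sign(m[2])
        if abs(m[2]-np.cos(np.pi/6))>.05: continue
        k=abs((c-a)@m)<.0025
        if k.sum()>best: best=k.sum(); K=k
    q=c[K]; mu=q.mean(0); m=np.linalg.svd(q-mu)[2][2]; m*=np.sign(m[2]); print(best,mu,m,np.degrees(np.arccos(m[2])),np.degrees(np.arctan2(-m[1],-m[0])))
    crop=cv2.resize(im['pixels'][y0:y1,x0:x1],None,fx=4,fy=4,interpolation=cv2.INTER_CUBIC)
    cv2.imwrite(f'pics/c_{n}.png',crop[:,:,::-1])
a=cv2.imread('pics/c_scene.png');b=cv2.imread('pics/c_side.png');H=max(a.shape[0],b.shape[0])
pad=lambda i:cv2.copyMakeBorder(i,0,H-i.shape[0],0,0,cv2.BORDER_CONSTANT)
cv2.imwrite('pics/crop1.png',np.hstack([pad(a),pad(b)]))
E
```

```text
scene 2102 [0.31339192 0.19097425 0.02001911] [0.62147965 0.46829996 0.14790372]
384 [0.53927626 0.25163961 0.10186241] [-0.49902989  0.03144396  0.86601412] 30.001293468477698 -3.6054503281042263
side 2755 [0.42035834 0.18841161 0.02000767] [0.85975136 0.60576661 0.14772519]
411 [0.50441789 0.24901844 0.06526486] [-0.50015784  0.0219627   0.86565569] 30.042338646629805 -2.5143305016238555
```

View pics/crop1.png

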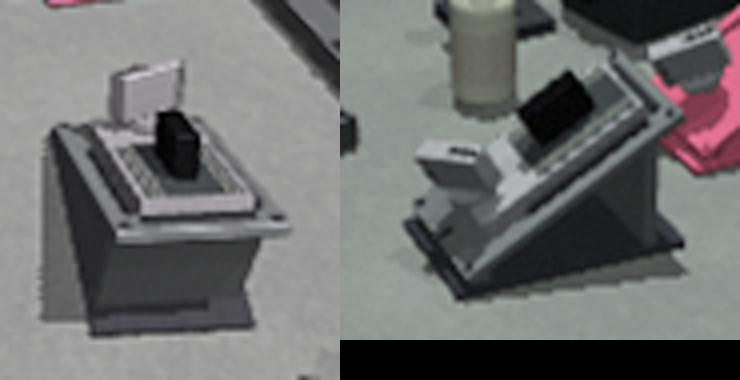

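The crop shows the grey cradle with an aluminium knob at its lower end (crop (150,95) and (460,165)) and a black carrier bar (crop (178,145) and (555,105)), so the choice is right. Next I get the face frame from the knob top and the face plane.

```bash
cat >> h.py <<'E'
def plan(p,Rm,step=.06,ang=.17,n=None,verbose=True):
    """equal tool-frame rows from the present pose to (p,Rm)"""
    st=arm.observe(); T=np.eye(4);T[:3,:3]=R.from_rotvec(st['ee_rot']).as_matrix();T[:3,3]=st['position']
    G=np.eye(4);G[:3,:3]=Rm;G[:3,3]=p
    from scipy.linalg import logm,expm
    D=np.linalg.inv(T)@G
    rv=R.from_matrix(D[:3,:3]).as_rotvec(); L=np.linalg.norm(rv)
    N=n or int(max(np.ceil(L/ang),np.ceil(np.linalg.norm(D[:3,3])*1.1/step),1))
    # per-row equal: solve shift so that N repeats give D
    r=rv/N; Rr=R.from_rotvec(r).as_matrix(); S=sum(np.linalg.matrix_power(Rr,i) for i in range(N))
    t=np.linalg.solve(S,D[:3,3])
    print('N',N,'row',np.round(t,4).tolist(),np.round(r,4).tolist(),'dist',np.round(D[:3,3],4),'turn',np.round(rv,3))
def frame(yaw,tilt=np.pi/6):
    x=np.array([np.cos(tilt)*np.cos(yaw),np.cos(tilt)*np.sin(yaw),np.sin(tilt)]); y=np.array([-np.sin(yaw),np.cos(yaw),0]); return np.stack([x,y,np.cross(x,y)],1)
E
python3 - <<'E'
from h import *
im=arm.get_image('wrist'); print(im['T_tool_cam'],im['fx'])
yaw=np.radians(-3.06); F=frame(yaw); Pl={}
for n,(x0,x1,y0,y1),mu in (('scene',(335,420,180,275),[0.53927626,0.25163961,0.10186241]),('side',(205,305,125,210),[0.50441789,0.24901844,0.06526486])):
    im=dict(np.load(n+'0.npz')); P=cloud(im)[y0:y1,x0:x1]; px=im['pixels'][y0:y1,x0:x1].astype(int)
    q=(P-np.array(mu))@F
    z=q[...,2]
    print(n,'mu along n',np.array(mu)@F)
    near=(abs(q[...,1])<.08)&(abs(q[...,0])<.25)
    f=near&(abs(z)<.003); 
    A=P[f]@F; print('face x',np.percentile(A[:,0],[1,99]),'y',np.percentile(A[:,1],[1,99]))
    for lo in (-.006,):
        print('hist',np.histogram(z[near],bins=np.arange(-.03,.09,.006)))
    k=near&(z>.054)&(z<.08); 
    A=P[k]@F; print('knobtop',k.sum(),A.mean(0),A.min(0),A.max(0), z[k].mean())
    b=near&(px.max(-1)<45)&(z>.02); A=P[b]@F; print('black',b.sum(),np.median(A,0),np.percentile(A,[3,97],axis=0))
E
```

```text
[[ 3.92265238e-04 -9.55540171e-01 -2.94860693e-01  7.95988993e-02]
 [ 9.99999356e-01  6.88711291e-04 -9.01531895e-04 -4.05559259e-04]
 [ 1.06452383e-03 -2.94860149e-01  9.55539826e-01 -1.61369785e-01]
 [ 0.00000000e+00  0.00000000e+00  0.00000000e+00  1.00000000e+00]] 363.41359637913513
scene mu along n [ 0.50565898  0.2800683  -0.17432177]
face x [0.29414273 0.56421114] y [0.20692764 0.32793618]
hist (array([ 36, 177, 466, 274, 275, 326, 159, 162, 167, 105,  91,  41,  41,
        31,   0,   0,   0,   0,   0]), array([-3.0000000e-02, -2.4000000e-02, -1.8000000e-02, -1.2000000e-02,
       -6.0000000e-03, -6.9388939e-18,  6.0000000e-03,  1.2000000e-02,
        1.8000000e-02,  2.4000000e-02,  3.0000000e-02,  3.6000000e-02,
        4.2000000e-02,  4.8000000e-02,  5.4000000e-02,  6.0000000e-02,
        6.6000000e-02,  7.2000000e-02,  7.8000000e-02,  8.4000000e-02]))<stdin>:15: RuntimeWarning: Mean of empty slice.
  ret = um.true_divide(
Traceback (most recent call last):
ValueError: zero-size array to reduction operation minimum which has no identity
```

```bash
python3 - <<'E'
from h import *
yaw=np.radians(-3.06); F=frame(yaw)
for n,(x0,x1,y0,y1) in (('scene',(335,420,180,275)),('side',(205,305,125,210))):
    im=dict(np.load(n+'0.npz')); P=cloud(im)[y0:y1,x0:x1]; px=im['pixels'][y0:y1,x0:x1].astype(int)
    q=P@F; z=q[...,2]+.1885
    near=(abs(q[...,1]-.267)<.08)&(q[...,0]>.25)&(q[...,0]<.65)
    k=near&(z>.053)&(z<.08); A=P[k]@F; print(n,'knobtop',k.sum(),A.mean(0).round(4),A.min(0).round(4),A.max(0).round(4))
    b=near&(px.max(-1)<45)&(z>.02); A=P[b]@F; print('black',b.sum(),np.median(A,0).round(4),np.percentile(A,[3,97],axis=0).round(4))
    I=im['pixels'].astype(int); P=cloud(im); pink=(I[...,0]>150)&(I[...,0]-I[...,1]>60)
    for s in (P[...,0]<.45,P[...,0]>.45):
        A=P[pink&s&(P[...,2]>.01)]; print('pink',len(A),A.min(0).round(3),A.max(0).round(3))
g=F@np.array([.45,.267,-.1885+.2]); print(g)
phi=np.radians(0); Y=F[:,0]*np.cos(phi)+F[:,1]*np.sin(phi); Z=-F[:,2]; X=np.cross(Y,Z)
plan(g,np.stack([X,Y,Z],1))
E
```

```text
scene knobtop 91 [ 0.4254  0.2856 -0.1287] [ 0.4057  0.2571 -0.1353] [ 0.443   0.3196 -0.124 ]
black 145 [ 0.5283  0.2821 -0.149 ] [[ 0.488   0.2763 -0.1673]
 [ 0.5364  0.2947 -0.1379]]
pink 450 [0.09  0.236 0.01 ] [0.28  0.358 0.13 ]
pink 2071 [ 0.688 -0.106  0.01 ] [1.198 0.413 1.005]
side knobtop 119 [ 0.4234  0.2845 -0.1282] [ 0.3925  0.2553 -0.1355] [ 0.5285  0.3236 -0.1223]
black 183 [ 0.5043  0.2807 -0.1472] [[ 0.4791  0.274  -0.1673]
 [ 0.5304  0.2975 -0.1351]]
pink 1057 [-0.163 -1.076  0.01 ] [0.333 0.555 0.923]
pink 929 [0.681 0.282 0.01 ] [1.01  0.555 0.129]
[0.39766688 0.2461228  0.23495929]
N 9 row [-0.0515, -0.0064, 0.0004] [-0.0488, -0.0397, 0.1486] dist [-0.3231 -0.2865 -0.0113] turn [-0.439 -0.357  1.337]
```

Request:
{"method": "arm_command", "body": {"targets": [[[0,0,-0.05,0,0,0],[0,0,-0.05,0,0,0]]], "jaw": 0.045}}

```text
clock: 0.4
position: [0.1568, 0.6044, 0.3243]
ee_rot: [-0.398, -3.116, 0.003]
force: [0.2, 0.4, -0.2]
width: 0.834
gripper_force: 0.0
```

```bash
python3 - <<'E'
from h import *
F=frame(np.radians(-3.06)); g=F@np.array([.46,.284,-.1885+.2])
Y=F[:,0]; Z=-F[:,2]; X=np.cross(Y,Z)
plan(g,np.stack([X,Y,Z],1))
E
```

```text
N 9 row [-0.0493, -0.0066, 0.0114] [-0.0489, -0.0396, 0.1486] dist [-0.3282 -0.2678  0.085 ] turn [-0.44  -0.357  1.337]
```

Request:
{"method": "arm_command", "body": {"targets": [[[-0.0493,-0.0066,0.0114,-0.0489,-0.0396,0.1486],[-0.0493,-0.0066,0.0114,-0.0489,-0.0396,0.1486],[-0.0493,-0.0066,0.0114,-0.0489,-0.0396,0.1486],[-0.0493,-0.0066,0.0114,-0.0489,-0.0396,0.1486],[-0.0493,-0.0066,0.0114,-0.0489,-0.0396,0.1486],[-0.0493,-0.0066,0.0114,-0.0489,-0.0396,0.1486],[-0.0493,-0.0066,0.0114,-0.0489,-0.0396,0.1486],[-0.0493,-0.0066,0.0114,-0.0489,-0.0396,0.1486],[-0.0493,-0.0066,0.0114,-0.0489,-0.0396,0.1486],[0,0,0,0,0,0]]]}}

```text
clock: 1.65
position: [0.4062, 0.2596, 0.2369]
ee_rot: [1.977, 1.866, 0.498]
force: [-0.1, 0.5, 0.7]
width: 0.487
gripper_force: 0.0
```

```bash
python3 - <<'E'
from h import *
st=arm.observe(); print(st['joints'].round(3),st['position'],st['ee_rot'])
im=grab('wrist'); save(im,'w1.png'); np.savez('w1.npz',**{k:np.array(v) for k,v in im.items()})
E
```

```text
[-1.429e+00 -2.000e-03  3.970e-01  2.254e+00  6.980e-01  7.600e-01
 -1.576e+00] [0.40624495 0.2596493  0.2368729 ] [1.97731982 1.86572435 0.49833999]
```

View pics/w1.png

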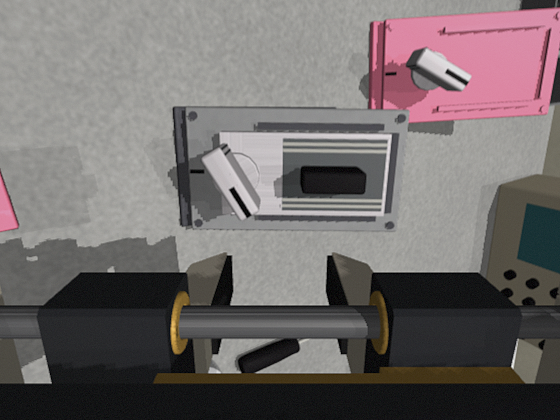

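Wrist view: the mark is at (196,171) and the knob bar is centred near (231,181). The engraved line runs to its lower end (246,212) and the grooves are at (222,152), so q≈0.45. The carrier bar is at (333,180). Now precise numbers.

```bash
cat > m.py <<'E'
from h import *
im=dict(np.load('w1.npz')); P=cloud(im); I=im['pixels'].astype(int); z=im['z_map']
F=frame(np.radians(-3.06)); q=P@F; h=q[...,2]+.1885
near=(z>0)&(abs(q[...,1]-.285)<.08)&(q[...,0]>.34)&(q[...,0]<.62)
f=near&(abs(h)<.006)&(I.max(-1)-I.min(-1)<25)
A=P[f]; 
for _ in range(4):
    mu=A.mean(0); n=np.linalg.svd(A-mu,full_matrices=False)[2][2]; n*=np.sign(n[2]); A=A[abs((A-mu)@n)<.002]
print('face n',n,np.degrees(np.arccos(n[2])),'d',n@mu,len(A))
def rect(mask,nm,h0):
    m=mask.astype(np.uint8); k,l,s,_=cv2.connectedComponentsWithStats(m); i=1+s[1:,4].argmax(); m=l==i
    ce=P[m]@F; pts=ce[:,:2].astype(np.float32)*1000
    r=cv2.minAreaRect(pts); (cx,cy),(w,hh),a=r
    if w<hh: a-=90; w,hh=hh,w
    print(nm,m.sum(),'c',np.round((cx,cy),1),'size',round(w,1),round(hh,1),'ang',round(a,1),'h',np.median(ce[:,2])*1000+188.5); return m
rect(near&(h>.055)&(h<.085),'knobtop',0)
rect(near&(h>.044)&(h<.053)&(I.max(-1)<60),'bartop',0)
rect(near&(h>.009)&(h<.018),'tray',0)
rect(near&(abs(h)<.006),'face',0)
# mark by ray on face plane
ys,xs=np.where((I[160:182,186:208].max(-1)<90)); 
dk=(I.max(-1)<70)&near&(abs(h)<.005)
l=cv2.connectedComponentsWithStats(dk[155:187,184:212].astype(np.uint8)); print('mark',l[2],l[3])
v,u=np.where(dk[160:182,186:208]); v+=160;u+=186
d=np.stack([(u-im['cx'])/im['fx'],(v-im['cy'])/im['fy'],np.ones(len(u))],1)@im['T'][:3,:3].T; o=im['T'][:3,3]
X=o+d*((n@mu-o@n)/(d@n))[:,None]; B=X@F; print('mark F',B.mean(0)*1000,np.ptp(B,axis=0)*1000)
E
python3 m.py
```

```text
face n [-0.49864608  0.03727012  0.86600406] 30.002445928786365 d -0.18503813859099966 8990
knobtop 1843 c [417.1 290.8] size 63.8 20.5 ang -60.3 h 63.044584577041405
bartop 1427 c [505.4 289.1] size 55.0 20.3 ang -0.9 h 50.07345569158596
tray 9637 c [482.2 289.1] size 160.5 80.3 ang -0.9 h 14.775192424946539
face 10787 c [474.4 289.1] size 215.4 123.9 ang -0.9 h 0.3529110359732499
mark [[  0   0  28  32 817]
 [  5  14  16   5  77]
 [  5  21   1   2   2]] [[13.62423501 15.43574051]
 [12.4025974  16.02597403]
 [ 5.         21.5       ]]
mark F [ 375.10995695  290.73791444 -188.15054294] [15.51439045  8.10310433  0.08629869]
```

Sizes and spacings all check out: knob to carrier 88.3 mm, face 215x124, q≈0.50. I need −210° about tool z to leave joint 7 room for the clockwise turn, so I do half of it first and check the sign.

```bash
cat >> h.py <<'E'
F0=frame(np.radians(-3.06)); FO=F0@np.array([.417,.2905,-.1881]); F=frame(np.radians(-4.1))
def tool(phi):
    p=np.radians(phi); Y=F[:,0]*np.cos(p)+F[:,1]*np.sin(p); Z=-F[:,2]; return np.stack([np.cross(Y,Z),Y,Z],1)
def fp(x,y,z): return FO+F@np.array([x,y,z])
def tcp():
    st=arm.observe(); T=R.from_rotvec(st['ee_rot']).as_matrix(); q=F.T@T
    print('face-frame tcp mm',((np.array(st['position'])-FO)@F*1000).round(1),'phi',np.degrees(np.arctan2(q[1,1],q[0,1])).round(2),'tilt err',np.degrees(np.arccos(min(1,-q[2,2]))).round(2),'j',st['joints'].round(2),'f',st['force'].round(1),'w',round(st['width']*91.8,1),'t',round(st['clock'],2))
E
python3 - <<'E'
from h import *
tcp(); print(FO); plan(fp(.02,0,.15),tool(105))
E
```

```text
face-frame tcp mm [ 41.8  -7.8 198.1] phi 0.86 tilt err 0.6 j [-1.43 -0.    0.4   2.25  0.7   0.76 -1.57] f [-0.2  0.8  0.4] w 45.0 t 1.7
[0.47004097 0.26578738 0.04560062]
N 11 row [0.0022, -0.0009, 0.0044] [0.0008, -0.0007, -0.1652] dist [ 0.0076 -0.0216  0.0482] turn [ 0.009 -0.008 -1.818]
```

Request:
{"method": "arm_command", "body": {"targets": [[[0.0022,-0.001,0.005,0.001,-0.001,-0.18],[0.0022,-0.001,0.005,0.001,-0.001,-0.18],[0.0022,-0.001,0.005,0.001,-0.001,-0.18],[0.0022,-0.001,0.005,0.001,-0.001,-0.18],[0.0022,-0.001,0.005,0.001,-0.001,-0.18],[0.0022,-0.001,0.005,0.001,-0.001,-0.18],[0.0022,-0.001,0.005,0.001,-0.001,-0.18],[0.0022,-0.001,0.005,0.001,-0.001,-0.18],[0.0022,-0.001,0.005,0.001,-0.001,-0.18],[0.0022,-0.001,0.005,0.001,-0.001,-0.18]]]}}

```text
clock: 2.95
position: [0.4157, 0.2719, 0.1856]
ee_rot: [-0.236, 2.61, -0.112]
force: [0.1, -0.0, -0.0]
width: 0.492
gripper_force: 0.0
```

```bash
python3 - <<'E'
from h import *
tcp(); plan(fp(0,0,.11),tool(210.6))
E
```

```text
face-frame tcp mm [ 22.7   2.2 148.6] phi 104.42 tilt err 0.12 j [-1.34  0.12  0.33  2.29  0.78  0.62  0.12] f [ 0.1 -0.  -0. ] w 45.1 t 2.95
N 11 row [0.0013, 0.002, 0.0035] [-0.0002, 0.0002, -0.1685] dist [0.0226 0.0035 0.0385] turn [-0.002  0.002 -1.853]
```

Request:
{"method": "arm_command", "body": {"targets": [[[0.0015,0.002,0.004,0,0,-0.185],[0.0015,0.002,0.004,0,0,-0.185],[0.0015,0.002,0.004,0,0,-0.185],[0.0015,0.002,0.004,0,0,-0.185],[0.0015,0.002,0.004,0,0,-0.185],[0.0015,0.002,0.004,0,0,-0.185],[0.0015,0.002,0.004,0,0,-0.185],[0.0015,0.002,0.004,0,0,-0.185],[0.0015,0.002,0.004,0,0,-0.185],[0.0015,0.002,0.004,0,0,-0.185]]]}}

```text
clock: 4.2
position: [0.4171, 0.2686, 0.1402]
ee_rot: [-2.396, 1.487, -0.671]
force: [0.8, -0.5, 0.6]
width: 0.492
gripper_force: 0.0
```

```bash
python3 - <<'E'
from h import *
tcp(); plan(fp(0,0,.049),tool(210.6))
im=grab('wrist'); save(im,'w2.png')
np.savez('w2.npz',**{k:np.array(v) for k,v in im.items()})
P=cloud(im); q=(P-FO)@F; I=im['pixels']
m=(im['z_map']>0)&(q[...,2]>.058)&(q[...,2]<.068)&(np.hypot(q[...,0],q[...,1])<.05)
l=cv2.connectedComponentsWithStats(m.astype(np.uint8)); i=1+l[2][1:,4].argmax()
print(cv2.minAreaRect((q[l[1]==i][:,:2]*1000).astype(np.float32)),np.median(q[l[1]==i][:,2]))
E
```

```text
face-frame tcp mm [  1.4  -1.  108.4] phi -149.58 tilt err 0.11 j [-1.17  0.21  0.16  2.34  0.95  0.53  1.76] f [ 0.8 -0.5  0.6] w 45.1 t 4.2
N 2 row [-0.0008, 0.0004, 0.0297] [-0.001, -0.0001, -0.0016] dist [-0.0016  0.0008  0.0594] turn [-0.002 -0.    -0.003]
((-0.23593902587890625, -1.210113525390625), (20.46906280517578, 63.81246566772461), 31.165142059326172) 0.06269762186558825
```

View pics/w2.png

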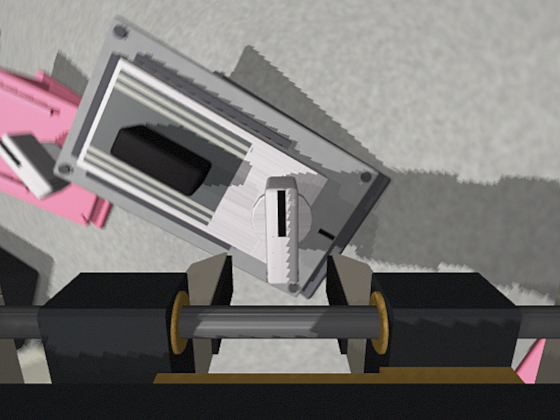

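The view shows the knob bar vertical at (282,230) between the jaws, its engraved line at (282,212) towards image top (face angle ≈ −60°). That agrees with q≈0.5, so I descend and grip.

Request:
{"method": "arm_command", "body": {"targets": [[[-0.0008,0,0.03,0,0,0],[-0.0008,0,0.03,0,0,0],[0,0,0,0,0,0]]]}}

```text
clock: 4.62
position: [0.4465, 0.2661, 0.0867]
ee_rot: [-2.39, 1.499, -0.672]
force: [0.1, -0.0, 0.3]
width: 0.489
gripper_force: 0.0
```

Request:
{"method": "arm_command", "body": {"targets": [[[0,0,0,0,0,0],[0,0,0,0,0,0],[0,0,0,0,0,0],[0,0,0,0,0,0]]], "jaw": 0, "newtons": 25}}

```text
clock: 5.12
position: [0.4458, 0.2664, 0.0882]
ee_rot: [-2.389, 1.496, -0.669]
force: [-5.2, -0.5, 7.8]
width: 0.216
gripper_force: 25.0
```

```bash
python3 - <<'E'
from h import *
tcp(); print(arm.observe()['gripper_force'],arm.observe()['ft_torque'])
E
```

```text
face-frame tcp mm [ 0.3 -1.1 49. ] phi -150.03 tilt err 0.1 j [-1.16  0.35  0.24  2.36  1.19  0.39  1.54] f [-5.2 -0.5  7.8] w 19.8 t 5.12
24.97450590133667 [-0.10042142  0.97774377 -0.0246349 ]
```

Request:
{"method": "arm_command", "body": {"targets": [[[0,0,-0.002,0,0,0.1],[0,0,-0.0006,0,0,0.15],[0,0,-0.0006,0,0,0.15],[0,0,-0.0006,0,0,0.15],[0,0,-0.0006,0,0,0.15],[0,0,-0.0006,0,0,0.15],[0,0,-0.0006,0,0,0.15],[0,0,-0.0006,0,0,0.15]]]}}

```text
clock: 6.12
position: [0.4419, 0.2664, 0.0922]
ee_rot: [-1.12, 2.416, -0.346]
force: [2.9, 2.1, -17.3]
width: 0.218
gripper_force: 25.0
```

```bash
python3 - <<'E'
from h import *
tcp(); print(arm.observe()['gripper_force'],arm.observe()['ft_torque'])
E
```

```text
face-frame tcp mm [-1.  -1.4 54.4] phi 143.86 tilt err 0.04 j [-1.3   0.35  0.41  2.37  1.11  0.33  0.47] f [  2.9   2.1 -17.3] w 20.0 t 6.12
24.950327575206757 [0.6947397  1.95402814 0.36876616]
```

Request:
{"method": "arm_command", "body": {"targets": [[[0,0,-0.0003,0,0,0.157],[0,0,-0.0003,0,0,0.157],[0,0,-0.0005,0,0,0.157],[0,0,-0.0005,0,0,0.157],[0,0,-0.0005,0,0,0.157],[0,0,-0.0005,0,0,0.155],[0,0,0,0,0,0],[0,0,0,0,0,0]]]}}

```text
clock: 7.12
position: [0.44, 0.2676, 0.0947]
ee_rot: [0.086, 2.617, -0.025]
force: [-8.2, 2.6, -0.6]
width: 0.218
gripper_force: 25.0
```

```bash
python3 - <<'E'
from h import *
tcp(); print(arm.observe()['gripper_force'],arm.observe()['ft_torque'])
E
```

```text
face-frame tcp mm [-1.5 -0.3 57.6] phi 90.32 tilt err 0.09 j [-1.46  0.38  0.62  2.38  0.97  0.26 -0.33] f [-8.2  2.6 -0.6] w 20.0 t 7.12
24.96709495782852 [0.57523662 2.33847305 0.12078779]
```

Request:
{"method": "arm_command", "body": {"targets": [[[0,0,0,0,0,0],[0,0,0,0,0,0],[0,0,-0.03,0,0,0],[0,0,-0.045,0,0,0],[0,0,0,0,0,0]]], "jaw": 0.045}}

```text
clock: 7.75
position: [0.404, 0.2704, 0.1624]
ee_rot: [0.09, 2.615, -0.021]
force: [-0.2, -0.0, 0.8]
width: 0.487
gripper_force: 0.0
```

```bash
python3 - <<'E'
from h import *
tcp()
im=grab('wrist'); save(im,'w3.png'); np.savez('w3.npz',**{k:np.array(v) for k,v in im.items()})
P=cloud(im); q=(P-FO)@F; I=im['pixels'].astype(int); z=im['z_map']>0
def comp(m,nm):
    l=cv2.connectedComponentsWithStats(m.astype(np.uint8)); i=1+l[2][1:,4].argmax(); s=q[l[1]==i]
    print(nm,l[2][i],cv2.minAreaRect((s[:,:2]*1000).astype(np.float32)),np.median(s[:,2])*1000)
comp(z&(q[...,2]>.064)&(q[...,2]<.08)&(np.hypot(q[...,0],q[...,1])<.05),'knob')
comp(z&(abs(q[...,2]-.05)<.005)&(I.max(-1)<60)&(abs(q[...,0]-.088)<.06)&(abs(q[...,1])<.04),'bar')
comp(z&(abs(q[...,2])<.005)&(I.max(-1)<75)&(abs(q[...,0]+.041)<.012)&(abs(q[...,1])<.012),'mark')
comp(z&(abs(q[...,2])<.005)&(abs(q[...,0]-.06)<.14)&(abs(q[...,1])<.08),'face')
E
```

```text
face-frame tcp mm [ 1.000e+00 -1.000e-01  1.342e+02] phi 90.11 tilt err 0.24 j [-1.51  0.16  0.51  2.35  0.81  0.54 -0.2 ] f [-0.2 -0.   0.8] w 44.7 t 7.75
knob [ 264  173   31   94 2807] ((-0.9724445343017578, -0.5183954238891602), (63.68413543701172, 19.905685424804688), 0.8907771110534668) 71.06354147356247
bar [266 287  26  18 429] ((66.5112075805664, -0.6575107574462891), (13.657197952270508, 19.269031524658203), 0.51861172914505) 49.38758896110475
mark [276 138   6  18  85] ((-41.39592742919922, -0.8194940090179443), (13.890142440795898, 4.0647478103637695), 0.30262506008148193) 0.3315080373718701
face [ 203  134  153  123 9326] ((2.103199005126953, -0.2548942565917969), (124.28902435302734, 105.73296356201172), 89.86671447753906) -0.1565230226831024
```

View pics/w3.png

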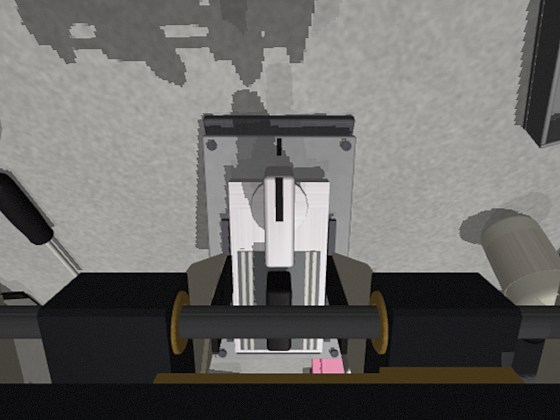

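The knob's line (279,200) is in line with the cradle's mark (279,146), within about 1°. Next is the carrier bar at (88.5, −0.6).

```bash
python3 - <<'E'
from h import *
plan(fp(.078,-.0006,.100),tool(90))
plan(fp(.078,-.0006,.041),tool(90))
# drawer
for n in ('scene','side'):
    im=dict(np.load(n+'0.npz')); P=cloud(im); I=im['pixels'].astype(int)
    m=(I.min(-1)>150)&(P[...,2]>.1)&(P[...,2]<.12)&(P[...,0]>.3)&(P[...,1]<.1)&(P[...,0]<1)&(P[...,1]>-.5)
    l=cv2.connectedComponentsWithStats(m.astype(np.uint8)); i=1+l[2][1:,4].argmax(); s=P[l[1]==i]
    print(n,'roof',l[2][i],cv2.minAreaRect((s[:,:2]*1000).astype(np.float32)),np.median(s[:,2]))
    # interior dark floor
    m=(I.max(-1)<90)&(P[...,2]>.02)&(P[...,2]<.04)&(P[...,0]>.3)&(P[...,1]<.1)&(P[...,0]<.8)&(P[...,1]>-.35)
    l=cv2.connectedComponentsWithStats(m.astype(np.uint8)); i=1+l[2][1:,4].argmax(); s=P[l[1]==i]
    print('floor',l[2][i],cv2.minAreaRect((s[:,:2]*1000).astype(np.float32)),np.median(s[:,2]))
    m=(I.min(-1)>110)&(P[...,2]>.06)&(P[...,2]<.095)&(P[...,0]>.2)&(P[...,1]<.1)&(P[...,0]<.75)&(P[...,1]>-.35)
    l=cv2.connectedComponentsWithStats(m.astype(np.uint8))
    for i in range(1,l[0]):
        if l[2][i,4]>15: s=P[l[1]==i]; print('white z.06-.095',l[2][i],cv2.minAreaRect((s[:,:2]*1000).astype(np.float32)),np.median(s[:,2]))
E
```

```text
N 2 row [-0.0386, -0.0001, 0.0166] [0.0013, 0.001, 0.0012] dist [-0.0772 -0.0004  0.0333] turn [0.003 0.002 0.002]
N 3 row [-0.0257, -0.0001, 0.0307] [0.0008, 0.0006, 0.0008] dist [-0.0771 -0.0005  0.0923] turn [0.003 0.002 0.002]
scene roof [ 161  278  117  128 9768] ((822.695556640625, -219.30812072753906), (266.5750732421875, 250.3335418701172), 2.753858804702759) 0.11055291330418482
floor [ 177  238   76   53 2995] ((574.6279296875, -231.59451293945312), (140.99510192871094, 209.0718994140625), 3.1093838214874268) 0.02894962495857245
white z.06-.095 [188 218  43  11 151] ((457.080322265625, -236.32655334472656), (21.66115379333496, 126.29963684082031), 2.3824498653411865) 0.07592601292228696
white z.06-.095 [217 227  27   5  34] ((500.2183532714844, -174.3041229248047), (8.870327949523926, 76.32777404785156), 2.9249002933502197) 0.08833760243034772
white z.06-.095 [192 230  23   6  26] ((502.9909973144531, -252.18609619140625), (6.488368511199951, 62.5895881652832), 1.2447378635406494) 0.08924611779362168
white z.06-.095 [170 235  22  58  95] ((587.1378784179688, -338.3293151855469), (59.35227966308594, 183.8560333251953), 76.09202575683594) 0.08837175382133
white z.06-.095 [251 261   4  19  25] ((645.41650390625, -119.84405517578125), (58.48880386352539, 4.2999796867370605), 1.5892927646636963) 0.08853908490564455
side roof [ 367  173  133   70 3607] ((824.7291870117188, -216.97512817382812), (271.6965026855469, 256.7803955078125), 2.431792736053467) 0.11052225615455491
floor [ 330  216   92   53 2564] ((651.9773559570312, -198.61679077148438), (190.2716827392578, 167.7982177734375), 2.998438835144043) 0.029148870400809657
white z.06-.095 [307 242  39  31 142] ((466.53887939453125, -234.31918334960938), (41.25483703613281, 129.445556640625), 2.6227433681488037) 0.07636762955942356
```

Request:
{"method": "arm_command", "body": {"targets": [[[-0.0386,0,0.01,0,0.002,0.002],[-0.0386,0,0.022,0.002,0,0],[0,0,0.03,0,0,0],[0,0,0.03,0,0,0],[0,0,0,0,0,0]]]}}

```text
clock: 8.43
position: [0.517, 0.2587, 0.1169]
ee_rot: [0.094, 2.618, -0.037]
force: [-1.0, -0.3, -0.3]
width: 0.49
gripper_force: 0.0
```

```bash
python3 - <<'E'
from h import *
tcp()
E
```

```text
face-frame tcp mm [76.7 -3.8 38. ] phi 90.14 tilt err 0.51 j [-1.25  0.38  0.56  2.24  0.71  0.28  0.08] f [-1.  -0.3 -0.3] w 45.0 t 8.43
```

```bash
python3 - <<'E'
from h import *
plan(fp(.078,-.0006,.041),tool(90))
E
```

```text
N 1 row [-0.0014, 0.0031, -0.003] [-0.0088, -0.0015, 0.0024] dist [-0.0014  0.0031 -0.003 ] turn [-0.009 -0.002  0.002]
```

Request:
{"method": "arm_command", "body": {"targets": [[[-0.0014,0.003,-0.003,-0.009,-0.0015,0.002],[0,0,0,0,0,0]]]}}

```text
clock: 8.68
position: [0.5166, 0.2647, 0.1235]
ee_rot: [0.092, 2.615, -0.015]
force: [-0.2, -0.2, -0.2]
width: 0.489
gripper_force: 0.0
```

Request:
{"method": "arm_command", "body": {"targets": [[[0,0,0,0,0,0],[0,0,0,0,0,0],[0,0,0,0,0,0],[0,0,0,0,0,0]]], "jaw": 0, "newtons": 45}}

```text
clock: 9.18
position: [0.5165, 0.2637, 0.1225]
ee_rot: [0.092, 2.615, -0.018]
force: [-3.9, -1.3, 6.2]
width: 0.2
gripper_force: 45.0
```

```bash
python3 - <<'E'
from h import *
tcp()
E
```

```text
face-frame tcp mm [78.7  1.3 43.4] phi 89.98 tilt err 0.32 j [-1.26  0.37  0.56  2.24  0.71  0.29  0.08] f [-3.9 -1.3  6.2] w 18.4 t 9.18
```

Request:
{"method": "arm_command", "body": {"targets": [[[0,0,-0.004,0,0,0],[0,0,-0.004,0,0,0],[0,0,0,0,0,0]]]}}

```text
clock: 9.55
position: [0.5125, 0.2645, 0.1296]
ee_rot: [0.092, 2.615, -0.017]
force: [1.0, -0.0, -2.2]
width: 0.202
gripper_force: 45.0
```

```bash
python3 - <<'E'
from h import *
tcp()
im=grab('side'); P=cloud(im); q=(P-FO)@F; I=im['pixels'].astype(int)
print('side tray top h', [np.median(q[(abs(q[...,0]-x)<.008)&(abs(q[...,1]+.02)<.018)&(q[...,2]>.008)&(q[...,2]<.03)][:,2])*1000 for x in (.03,.05,.1,.135)])
save(im,'s2.png')
im=grab('scene'); P=cloud(im); q=(P-FO)@F
print('scene', [np.median(q[(abs(q[...,0]-x)<.008)&(abs(q[...,1])<.036)&(abs(q[...,1])>.016)&(q[...,2]>.008)&(q[...,2]<.03)][:,2])*1000 for x in (.03,.05,.1,.135)])
for n in('scene','side'):
    d=dict(np.load(n+'0.npz')); P=cloud(d); q=(P-FO)@F
    print(n,'before',[np.median(q[(abs(q[...,0]-x)<.008)&(abs(q[...,1]+.02)<.018)&(q[...,2]>.008)&(q[...,2]<.03)][:,2])*1000 for x in (.03,.05,.1,.135)])
E
```

```text
face-frame tcp mm [78.8  1.7 51.5] phi 89.99 tilt err 0.38 j [-1.26  0.35  0.55  2.24  0.71  0.31  0.08] f [ 1.  -0.  -2.2] w 18.5 t 9.55
side tray top h [np.float64(22.004880644607308), np.float64(21.579869438922174), np.float64(22.123692638611754), np.float64(21.408939461031025)]
scene [np.float64(21.91129433185743), np.float64(22.269044074092317), np.float64(22.121029648350866), np.float64(21.394195044217312)]
scene before [np.float64(13.49475879703193), np.float64(14.128427596619), np.float64(14.874689535437389), np.float64(14.215427166106926)]
side before [np.float64(13.563587476095703), np.float64(14.85579989041448), np.float64(16.37628808641175), np.float64(13.97175244276024)]
```

Request:
{"method": "arm_command", "body": {"targets": [[[-0.01,0,0,0,0,0],[-0.015,0,0,0,0,0],[-0.02,0,0,0,0,0],[-0.02,0,0,0,0,0],[0,0,-0.02,0,0,0],[0,0,-0.04,0,0,0],[0,0,-0.04,0,0,0],[0,0,0,0,0,0]]]}}

```text
clock: 10.65
position: [0.5191, 0.2644, 0.2512]
ee_rot: [0.092, 2.613, -0.011]
force: [0.7, 0.4, -2.8]
width: 0.205
gripper_force: 45.0
```

```bash
cat >> h.py <<'E'
YD=np.radians(2.6); DX=np.array([np.cos(YD),np.sin(YD),0]); DY=np.array([-np.sin(YD),np.cos(YD),0])
def down(yaw=0):
    """tool down, tool x = -drawer x turned by yaw deg"""
    c=np.radians(yaw); x=-(DX*np.cos(c)+DY*np.sin(c)); z=np.array([0,0,-1.]); return np.stack([x,np.cross(z,x),z],1)
E
python3 - <<'E'
from h import *
tcp(); print(arm.observe()['position'])
plan([.611,-.2286,.27],down())
E
```

```text
face-frame tcp mm [145.3   2.1 153.6] phi 89.92 tilt err 0.62 j [-1.17  0.13  0.4   2.08  0.56  0.65  0.32] f [ 0.7  0.4 -2.8] w 18.8 t 10.65
[0.51909305 0.26440382 0.25122777]
N 10 row [-0.0103, -0.0492, 0.0011] [-0.002, 0.0527, -0.0113] dist [-0.1199 -0.4855  0.0425] turn [-0.02   0.527 -0.113]
```

Request:
{"method": "arm_command", "body": {"targets": [[[-0.005,-0.025,-0.005,-0.001,0.026,-0.0056],[-0.0103,-0.0492,0,-0.002,0.0527,-0.0113],[-0.0103,-0.0492,0,-0.002,0.0527,-0.0113],[-0.0103,-0.0492,0,-0.002,0.0527,-0.0113],[-0.0103,-0.0492,0,-0.002,0.0527,-0.0113],[-0.0103,-0.0492,0,-0.002,0.0527,-0.0113],[-0.0103,-0.0492,0,-0.002,0.0527,-0.0113],[-0.0103,-0.0492,0,-0.002,0.0527,-0.0113],[-0.0103,-0.0492,0,-0.002,0.0527,-0.0113],[-0.0103,-0.0492,0,-0.002,0.0527,-0.0113]]]}}

```text
clock: 11.9
position: [0.5991, -0.2084, 0.2821]
ee_rot: [-0.06, 3.119, -0.008]
force: [1.2, 1.0, -3.0]
width: 0.202
gripper_force: 45.0
```

Request:
{"method": "arm_command", "body": {"targets": [[[-0.005,-0.025,0,-0.001,0.026,-0.0056],[0,0,0,0,0,0]]]}}

```text
clock: 12.15
position: [0.6044, -0.2345, 0.2816]
ee_rot: [0.062, -3.136, 0.011]
force: [-0.8, -0.1, -2.8]
width: 0.204
gripper_force: 45.0
```

```bash
python3 - <<'E'
from h import *
st=arm.observe(); print(st['position'],st['joints'].round(2),st['clock'],st['width'])
plan([.611,-.2286,.20],down())
im=grab('scene'); save(im,'sc2.png'); P=cloud(im)
I=im['pixels'].astype(int)
D=np.array([.611,-.2286,0]); q=np.stack([(P-D)@DX,(P-D)@DY,P[...,2]],-1)
# carrier tray top & drawer walls/ floor in drawer coords
def box(m,nm):
    l=cv2.connectedComponentsWithStats(m.astype(np.uint8)); i=1+l[2][1:,4].argmax(); s=q[l[1]==i]; print(nm,l[2][i],cv2.minAreaRect((s[:,:2]*1000).astype(np.float32)),np.percentile(s[:,2],[5,50,95]).round(4))
box((q[...,2]>.17)&(q[...,2]<.28)&(I.min(-1)>120)&(abs(q[...,0])<.14)&(abs(q[...,1])<.08),'carrier')
box((q[...,2]>.105)&(q[...,2]<.116)&(I.min(-1)>140)&(q[...,0]>0),'roof')
box((q[...,2]>.02)&(q[...,2]<.036)&(I.max(-1)<90)&(abs(q[...,1])<.12)&(q[...,0]<.1),'floor')
im=grab('side'); save(im,'si2.png')
E
```

```text
[ 0.60437553 -0.23454997  0.28156738] [-0.14  0.49  0.67  1.46 -0.3   1.3   2.17] 12.15 0.20372084792012984
N 2 row [-0.0036, 0.003, 0.0408] [-0.0033, -0.0023, -0.0028] dist [-0.0072  0.0062  0.0815] turn [-0.007 -0.005 -0.006]
carrier [182 218  36  33 340] ((11.326480865478516, -8.361221313476562), (80.76840209960938, 98.20177459716797), 89.5599365234375) [0.2499 0.2527 0.2551]
roof [ 161  278  117  128 9818] ((211.40362548828125, -0.2574310302734375), (268.3586730957031, 250.13400268554688), 0.17530858516693115) [0.1079 0.1105 0.113 ]
floor [ 177  239   76   51 2703] ((-37.65583801269531, -1.4001693725585938), (136.37648010253906, 208.63230895996094), 0.22781644761562347) [0.0258 0.0289 0.0322]
```

View pics/sc2.png

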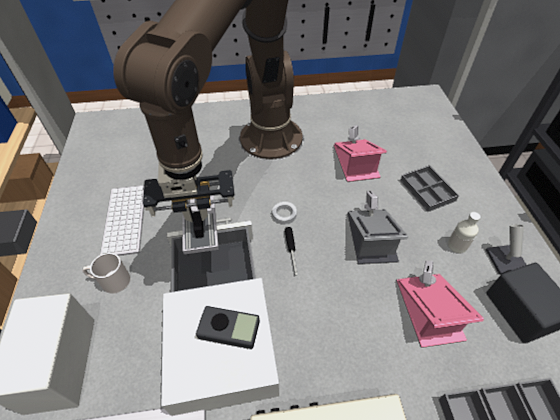

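The carrier is held level over the drawer at (200,235), and everything else is in place. The fit margins are about 11 mm at each end, so I lower it.

Request:
{"method": "arm_command", "body": {"targets": [[[-0.0036,0.003,0.035,-0.0033,-0.0023,-0.003],[-0.0036,0.003,0.045,-0.0033,-0.0023,-0.003],[0,0,0.04,0,0,0],[0,0,0.03,0,0,0],[0,0,0,0,0,0]]]}}

```text
clock: 12.88
position: [0.6102, -0.2221, 0.1313]
ee_rot: [0.081, -3.139, -0.007]
force: [-0.1, 0.1, -2.9]
width: 0.204
gripper_force: 45.0
```

```bash
python3 - <<'E'
from h import *
st=arm.observe(); print(st['position'],st['force'],st['clock'],st['width'])
plan([.611,-.2286,.075],down())
E
```

```text
[ 0.61019216 -0.22212051  0.13129381] [-0.07778893  0.11625228 -2.87284355] 12.875 0.20418970629526392
N 2 row [-0.0003, -0.0033, 0.0281] [0.0022, -0.0007, 0.0031] dist [-0.0006 -0.0068  0.0563] turn [ 0.004 -0.001  0.006]
```

Request:
{"method": "arm_command", "body": {"targets": [[[0,-0.006,0.025,0.004,0,0.006],[0,0,0.02,0,0,0],[0,0,0.01,0,0,0],[0,0,0,0,0,0]]]}}

```text
clock: 13.38
position: [0.612, -0.2299, 0.0783]
ee_rot: [-0.07, 3.139, -0.002]
force: [0.3, -0.0, -2.6]
width: 0.202
gripper_force: 45.0
```

Request:
{"method": "arm_command", "body": {"targets": [[[0,0,0.002,0,0,0],[0,0,0.002,0,0,0],[0,0,0,0,0,0]]]}}

```text
clock: 13.75
position: [0.6122, -0.2303, 0.0746]
ee_rot: [-0.069, 3.138, -0.003]
force: [0.2, -0.1, -3.4]
width: 0.203
gripper_force: 45.0
```

```bash
python3 - <<'E'
from h import *
st=arm.observe(); print(st['position'],st['force'],st['clock'],st['width'],st['ft_torque'])
plan([.611,-.2286,.071],down())
E
```

```text
[ 0.61221411 -0.23034832  0.07463237] [ 0.2110874  -0.11082976 -3.43444114] 13.75 0.2032749752037519 [ 0.01306913 -0.05759732  0.06711746]
N 1 row [0.0011, 0.0018, 0.0036] [-0.0018, 0.0028, -0.0012] dist [0.0011 0.0018 0.0036] turn [-0.002  0.003 -0.001]
```

Request:
{"method": "arm_command", "body": {"targets": [[[0,0,0.0015,0,0,0],[0,0,0.0015,0,0,0],[0,0,0,0,0,0]]]}}

```text
clock: 14.12
position: [0.6124, -0.2306, 0.0718]
ee_rot: [-0.069, 3.138, -0.003]
force: [-0.6, -0.0, -0.2]
width: 0.202
gripper_force: 45.0
```

Request:
{"method": "arm_command", "body": {"targets": [[[0,0,0.001,0,0,0],[0,0,0,0,0,0]]]}}

```text
clock: 14.38
position: [0.6131, -0.2306, 0.0717]
ee_rot: [-0.069, 3.136, -0.003]
force: [-0.0, 1.2, 7.3]
width: 0.204
gripper_force: 45.0
```

Request:
{"method": "arm_command", "body": {"targets": [[[0,0,0,0,0,0],[0,0,0,0,0,0],[0,0,0,0,0,0],[0,0,-0.02,0,0,0],[0,0,-0.04,0,0,0],[0,0,-0.06,0,0,0],[0,0,-0.06,0,0,0],[0,0,0,0,0,0]]], "jaw": 0.045}}

```text
clock: 15.38
position: [0.6138, -0.2321, 0.2573]
ee_rot: [-0.068, 3.129, -0.008]
force: [0.2, -0.3, -0.9]
width: 0.489
gripper_force: 0.0
```

```bash
python3 - <<'E'
from h import *
st=arm.observe(); print(st['position'],st['joints'].round(2),st['force'],st['clock'],st['width'])
im=grab('wrist'); save(im,'w4.png'); P=cloud(im); I=im['pixels'].astype(int)
D=np.array([.611,-.2286,0]); q=np.stack([(P-D)@DX,(P-D)@DY,P[...,2]],-1)
def box(m,nm):
    l=cv2.connectedComponentsWithStats(m.astype(np.uint8)); i=1+l[2][1:,4].argmax(); s=q[l[1]==i]; print(nm,l[2][i],cv2.minAreaRect((s[:,:2]*1000).astype(np.float32)),np.percentile(s[:,2],[5,50,95]).round(4))
zz=im['z_map']>0
box(zz&(q[...,2]>.036)&(q[...,2]<.048)&(abs(q[...,0])<.14)&(abs(q[...,1])<.08),'tray')
box(zz&(q[...,2]>.066)&(q[...,2]<.084)&(q[...,0]<-.12)&(abs(q[...,1])<.09)&(q[...,0]>-.2),'handle')
box(zz&(q[...,2]>.02)&(q[...,2]<.034)&(abs(q[...,1])<.12)&(q[...,0]<.1)&(q[...,0]>-.14),'floor')
E
```

```text
[ 0.61377629 -0.23209857  0.25734343] [-0.14  0.51  0.66  1.49 -0.32  1.24  2.18] [ 0.17609463 -0.30723669 -0.85270938] 15.375 0.4887742555982106
tray [  242    79    82   154 10139] ((-12.972274780273438, -2.327526092529297), (159.94252014160156, 80.12056732177734), 0.022013230249285698) [0.0412 0.0427 0.0442]
handle [211   0 149  36 900] ((-140.73043823242188, -0.28462982177734375), (27.345348358154297, 123.98944091796875), 0.04580947756767273) [0.0724 0.0753 0.0772]
floor [  180    68   212   189 24931] ((-1.6197357177734375, 0.9259109497070312), (203.47964477539062, 209.3720245361328), 0.08172766864299774) [0.0276 0.0289 0.0303]
```

View pics/w4.png

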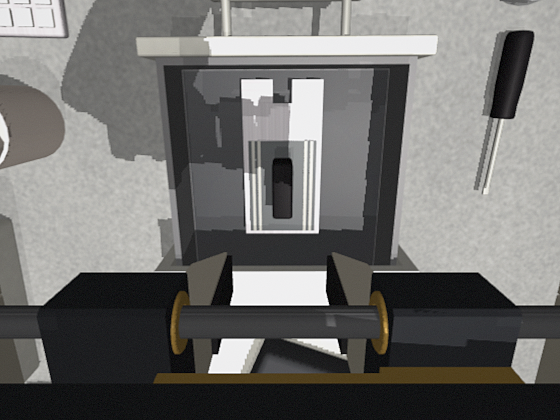

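The carrier lies flat and bar up at (283,155), clear of all the walls; the handle is at the top edge, around y=10. Now I go in front of the handle with the jaws shut.

```bash
python3 - <<'E'
from h import *
D=np.array([.611,-.2286,0]); g=D-.22*DX; print(g)
plan(g+[0,0,.20],down()); 
E
```

```text
[ 0.39122647 -0.23857986  0.        ]
N 5 row [0.0444, 0.0005, 0.0106] [-0.0007, 0.0016, -0.0003] dist [0.222  0.0023 0.0524] turn [-0.004  0.008 -0.002]
```

Request:
{"method": "arm_command", "body": {"targets": [[[0.044,0,0,0,0.002,0],[0.044,0,0,0,0.002,0],[0.044,0.001,0,0,0.002,0],[0.044,0.001,0.01,0,0.002,0],[0.044,0,0.04,0,0,0],[0,0,0.04,0,0,0],[0,0,0,0,0,0]]], "jaw": 0, "newtons": 20}}

```text
clock: 16.3
position: [0.3889, -0.2367, 0.1589]
ee_rot: [0.068, -3.13, -0.0]
force: [0.5, -0.6, 0.3]
width: 0.005
gripper_force: 0.0
```

```bash
python3 - <<'E'
from h import *
st=arm.observe(); print(st['position'],st['joints'].round(2),st['force'],st['clock'],st['width'])
D=np.array([.611,-.2286,0]); print('dx',(st['position']-D)@DX,(st['position']-D)@DY)
plan(D-.22*DX+[0,0,.077],down())
for n in('scene','wrist','side'):
    im=grab(n); P=cloud(im); q=np.stack([(P-D)@DX,(P-D)@DY,P[...,2]],-1); I=im['pixels']
    m=(im['z_map']>0)&(q[...,2]>.06)&(q[...,2]<.082)&(q[...,0]<-.11)&(abs(q[...,1])<.064)&(q[...,0]>-.19)
    if m.sum(): print(n,m.sum(),np.percentile(q[m],[2,50,98],axis=0).round(4).tolist())
E
```

```text
[ 0.38888833 -0.23674613  0.15887489] [-0.14  0.27  0.7   2.09 -0.22  0.87  2.31] [ 0.52786745 -0.59371445  0.34141306] 16.3 0.005084256248876543
dx -0.22225255319903373 0.0019379074234026786
N 2 row [-0.0015, -0.001, 0.0409] [0.0002, -0.0054, -0.001] dist [-0.0031 -0.002   0.0818] turn [ 0.    -0.011 -0.002]
scene 163 [[-0.1624, -0.0609, 0.0704], [-0.1549, -0.0016, 0.0757], [-0.1425, 0.0592, 0.0799]]
wrist 1 [[-0.1236, 0.0008, 0.0817], [-0.1236, 0.0008, 0.0817], [-0.1236, 0.0008, 0.0817]]
side 448 [[-0.1648, -0.0611, 0.0606], [-0.132, -0.0032, 0.0749], [-0.1209, 0.0601, 0.0815]]
```

Request:
{"method": "arm_command", "body": {"targets": [[[0,-0.001,0.04,0,-0.006,0],[0,-0.001,0.042,0,-0.005,0],[0,0,0,0,0,0],[-0.02,0,0,0,0,0],[-0.015,0,0,0,0,0],[-0.01,0,0,0,0,0],[-0.01,0,0,0,0,0],[-0.01,0,0,0,0,0],[0,0,0,0,0,0]]]}}

```text
clock: 17.58
position: [0.4568, -0.2372, 0.0791]
ee_rot: [-0.07, 3.135, -0.003]
force: [0.9, -0.9, -0.3]
width: 0.005
gripper_force: 0.0
```

```bash
python3 - <<'E'
from h import *
st=arm.observe(); print(st['position'],st['joints'].round(2),st['force'],st['clock'],st['width'])
D=np.array([.611,-.2286,0]); print('dx',(st['position']-D)@DX,(st['position']-D)@DY)
plan(D-0*DX+[0,0,.077],down())
E
```

```text
[ 0.45684274 -0.23720759  0.0791403 ] [-0.06  0.48  0.6   2.04 -0.41  0.73  2.4 ] [ 0.89060696 -0.86026806 -0.27024832] 17.575 0.004555158633887532
dx -0.15438903638025045 -0.001605699715602388
N 3 row [-0.0515, 0.0006, 0.0009] [-0.0007, 0.0019, -0.0002] dist [-0.1544  0.0017  0.003 ] turn [-0.002  0.006 -0.001]
```

Request:
{"method": "arm_command", "body": {"targets": [[[-0.01,0,0,0,0,0],[-0.014,0,0,0,0,0],[-0.014,0,0,0,0,0],[-0.014,0,0,0,0,0],[-0.014,0,0,0,0,0],[-0.014,0,0,0,0,0],[-0.014,0,0,0,0,0],[-0.014,0,0,0,0,0],[-0.012,0,0,0,0,0],[-0.01,0,0,0,0,0]]]}}

```text
clock: 18.82
position: [0.5869, -0.2313, 0.0799]
ee_rot: [-0.07, 3.135, -0.003]
force: [-1.6, 0.7, -0.4]
width: 0.004
gripper_force: 0.7
```

Request:
{"method": "arm_command", "body": {"targets": [[[-0.006,0,0,0,0,0],[-0.006,0,0,0,0,0]]]}}

```text
clock: 19.08
position: [0.5982, -0.231, 0.08]
ee_rot: [-0.069, 3.135, -0.002]
force: [-1.1, 1.0, -0.1]
width: 0.003
gripper_force: 0.6
```

```bash
python3 - <<'E'
from h import *
st=arm.observe(); print(st['position'],st['joints'].round(2),st['force'],st['clock'],st['width'])
D=np.array([.611,-.2286,0]); print('dx',(st['position']-D)@DX,(st['position']-D)@DY)
E
```

```text
[ 0.59819832 -0.23096651  0.07999024] [-0.09  0.66  0.58  1.72 -0.45  0.89  2.29] [-1.10376988  0.98821246 -0.14887703] 19.075 0.0033031612569665953
dx -0.012895851858870494 -0.0017833478664640442
```

Request:
{"method": "arm_command", "body": {"targets": [[[-0.004,0,0,0,0,0],[-0.004,0,0,0,0,0],[-0.004,0,0,0,0,0]]]}}

```text
clock: 19.45
position: [0.6101, -0.2304, 0.08]
ee_rot: [-0.069, 3.135, -0.003]
force: [-0.9, 0.1, -0.3]
width: 0.007
gripper_force: 0.6
```

Request:
{"method": "arm_command", "body": {"targets": [[[-0.003,0,0,0,0,0],[-0.003,0,0,0,0,0]]]}}

```text
clock: 19.7
position: [0.6161, -0.2302, 0.08]
ee_rot: [-0.069, 3.135, -0.003]
force: [-1.2, 0.3, -0.7]
width: 0.002
gripper_force: 0.5
```

Request:
{"method": "arm_command", "body": {"targets": [[[-0.003,0,0,0,0,0],[-0.002,0,0,0,0,0]]]}}

```text
clock: 19.95
position: [0.6212, -0.23, 0.0801]
ee_rot: [-0.069, 3.135, -0.003]
force: [-2.0, 0.5, -0.5]
width: 0.004
gripper_force: 0.5
```

Request:
{"method": "arm_command", "body": {"targets": [[[-0.002,0,0,0,0,0],[-0.002,0,0,0,0,0]]]}}

```text
clock: 20.2
position: [0.6251, -0.2298, 0.0801]
ee_rot: [-0.069, 3.135, -0.003]
force: [-0.4, 0.7, -0.3]
width: 0.005
gripper_force: 0.5
```

Request:
{"method": "arm_command", "body": {"targets": [[[-0.002,0,0,0,0,0],[-0.002,0,0,0,0,0]]]}}

```text
clock: 20.45
position: [0.6291, -0.2297, 0.0801]
ee_rot: [-0.069, 3.135, -0.003]
force: [-1.1, 1.2, -0.2]
width: 0.008
gripper_force: 0.5
```

Request:
{"method": "arm_command", "body": {"targets": [[[-0.0015,0,0,0,0,0],[-0.0015,0,0,0,0,0]]]}}

```text
clock: 20.7
position: [0.6321, -0.2295, 0.0801]
ee_rot: [-0.069, 3.135, -0.003]
force: [-1.8, 0.7, -0.5]
width: 0.004
gripper_force: 0.5
```

```bash
python3 - <<'E'
from h import *
st=arm.observe(); print(st['position'],st['force'],st['clock'])
D=np.array([.611,-.2286,0])
im=grab('side'); save(im,'s5.png'); P=cloud(im); q=np.stack([(P-D)@DX,(P-D)@DY,P[...,2]],-1)
m=(q[...,2]>.05)&(q[...,2]<.07)&(q[...,0]<.12)&(abs(q[...,1])<.12)&(q[...,0]>0.03)
print(np.percentile(q[m][:,0],[2,10,50,90]))
c=im['pixels'][130:330,250:530]; cv2.imwrite('pics/s5c.png',cv2.resize(c,None,fx=2.8,fy=2.8,interpolation=cv2.INTER_CUBIC)[:,:,::-1])
E
```

```text
[ 0.6320704  -0.22947627  0.08012351] [-1.79962758  0.71074521 -0.4827829 ] 20.7
[0.03040961 0.0309872  0.03326722 0.07227759]
```

View pics/s5c.png

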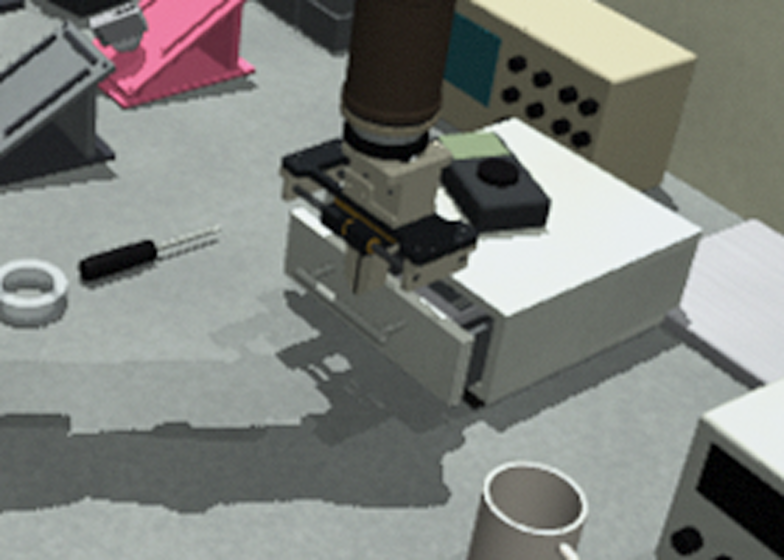

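The drawer is nearly shut, but a gap still shows at (490,330) in the crop. I check what the finger is actually touching.

```bash
python3 - <<'E'
from h import *
D=np.array([.611,-.2286,0])
for n in ('side','scene'):
    d=dict(np.load(n+'0.npz'))
    for nm,im in (('start',d),('now',grab(n))):
        P=cloud(im); q=np.stack([(P-D)@DX,(P-D)@DY,P[...,2]],-1)
        m=(q[...,2]>.03)&(q[...,2]<.06)&(q[...,1]<-.065)&(q[...,1]>-.12)&(q[...,0]<.15)&(q[...,0]>-.2)
        t=(q[...,2]>.081)&(q[...,2]<.1)&(q[...,1]<-.065)&(q[...,1]>-.12)&(q[...,0]<.15)&(q[...,0]>-.2)
        b=(q[...,2]>.068)&(q[...,2]<.08)&(abs(q[...,1])<.055)&(abs(q[...,1])>.03)&(q[...,0]<.12)&(q[...,0]>-.2)
        for k,mm in (('panel',m),('toprim',t),('bar',b)):
            if mm.sum()>3: print(n,nm,k,mm.sum(),(np.percentile(q[mm][:,0],[3,25,50,75,97])*1000).round(1),'z',np.percentile(q[mm][:,2],[3,97]).round(3))
im=grab('side'); c=im['pixels'][195:285,340:450]; cv2.imwrite('pics/s6c.png',cv2.resize(c,None,fx=6.5,fy=6.5,interpolation=cv2.INTER_CUBIC)[:,:,::-1])
E
```

```text
side start panel 645 [-125.2  -96.6  -35.2   29.7   82.6] z [0.031 0.059]
side start toprim 446 [-125.1 -119.8  -64.4   17.9   82.1] z [0.081 0.099]
side start bar 165 [-165.8 -160.7 -146.7 -127.7 -122.8] z [0.069 0.08 ]
side now panel 243 [30.1 32.9 34.9 71.  83.4] z [0.031 0.059]
side now toprim 212 [30.1 33.  37.5 60.7 82.2] z [0.082 0.1  ]
side now bar 145 [-8.8 -4.7  7.8 29.2 34.3] z [0.069 0.079]
scene start panel 324 [-104.6 -100.6  -49.7   -6.3   31.4] z [0.03  0.059]
scene start toprim 318 [-122.  -109.7 -101.3  -14.2   57.8] z [0.084 0.099]
scene start bar 115 [-162.  -156.4 -151.6 -103.8 -101.9] z [0.069 0.08 ]
scene now toprim 205 [34.  40.9 47.1 51.2 60.4] z [0.083 0.099]
scene now bar 99 [-1.1  4.1 14.9 53.4 54.5] z [0.068 0.079]
```

View pics/s6c.png

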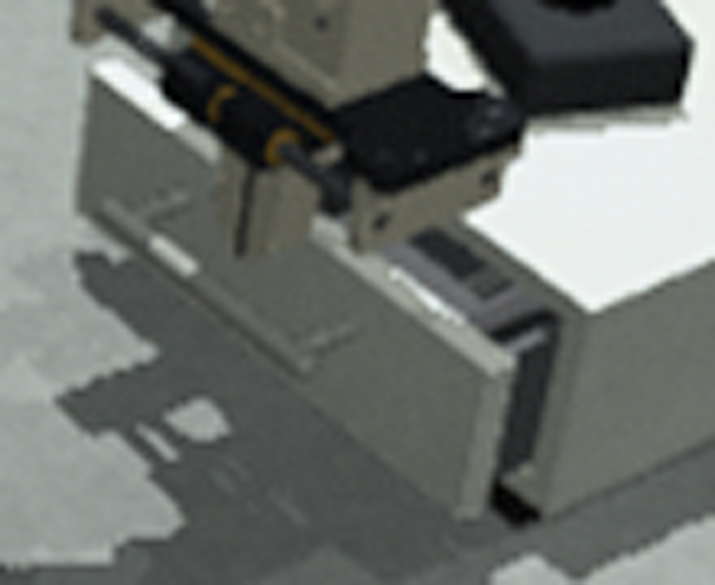

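The fingers rode over the bar and are pushing the drawer front itself, which has moved 158 mm with about 25 mm to go. The contact is sound and the body clears the roof, so I keep pushing until it stops.

Request:
{"method": "arm_command", "body": {"targets": [[[-0.005,0,0,0,0,0],[-0.005,0,0,0,0,0],[-0.004,0,0,0,0,0]]]}}

```text
clock: 21.28
position: [0.6465, -0.2291, 0.0803]
ee_rot: [-0.069, 3.135, -0.003]
force: [-1.3, -0.9, 0.7]
width: 0.006
gripper_force: 0.6
```

Request:
{"method": "arm_command", "body": {"targets": [[[-0.002,0,0,0,0,0],[-0.002,0,0,0,0,0]]]}}

```text
clock: 21.52
position: [0.6501, -0.2288, 0.0802]
ee_rot: [-0.069, 3.135, -0.003]
force: [-0.6, -0.7, 0.5]
width: 0.003
gripper_force: 0.5
```

```bash
python3 - <<'E'
from h import *
D=np.array([.611,-.2286,0]); st=arm.observe(); print(st['position'],st['force'],st['clock'],(st['position']-D)@DX, arm.tip_reach)
d=dict(np.load('scene0.npz')); P=cloud(d); q=np.stack([(P-D)@DX,(P-D)@DY,P[...,2]],-1)
m=(q[...,2]>.12)&(q[...,2]<.16)&(abs(q[...,1])<.12)&(q[...,0]>.05)&(q[...,0]<.3); print('meter',q[m].min(0),q[m].max(0))
for n in ('side','scene'):
    im=grab(n); P=cloud(im); q=np.stack([(P-D)@DX,(P-D)@DY,P[...,2]],-1)
    t=(q[...,2]>.03)&(q[...,2]<.1)&(q[...,1]<-.065)&(q[...,1]>-.12)&(q[...,0]<.15)&(q[...,0]>.02)
    print(n,(np.percentile(q[t][:,0],[3,25,50,75,97])*1000).round(1))
    m=(abs(q[...,1])<.11)&(q[...,2]>.1)&(q[...,2]<.15)&(q[...,0]<.1)&(q[...,0]>-.06); print('low body z',np.percentile(q[m][:,2],[1,10]))
E
```

```text
[ 0.65005966 -0.22875128  0.08023459] [-0.61120562 -0.73665112  0.49671283] 21.525 0.03901258873188794 0.019
meter [ 0.14991903 -0.0440484   0.12008827] [0.26243211 0.10386571 0.1564769 ]
side [47.8 50.3 52.  60.7 85.1]
low body z [0.10015965 0.10165427]
scene [51.9 56.9 62.7 65.3 67.2]
low body z [0.10018007 0.10710412]
```

Request:
{"method": "arm_command", "body": {"targets": [[[-0.002,0,0,0,0,0],[-0.002,0,0,0,0,0]]]}}

```text
clock: 21.88
position: [0.654, -0.2284, 0.0802]
ee_rot: [-0.069, 3.135, -0.002]
force: [-2.2, 0.7, 0.9]
width: 0.007
gripper_force: 0.5
```

Request:
{"method": "arm_command", "body": {"targets": [[[-0.0015,0,0,0,0,0],[-0.0015,0,0,0,0,0]]]}}

```text
clock: 22.12
position: [0.657, -0.2283, 0.0803]
ee_rot: [-0.069, 3.135, -0.003]
force: [-0.6, 0.6, 0.6]
width: 0.005
gripper_force: 0.5
```

Request:
{"method": "arm_command", "body": {"targets": [[[-0.0015,0,0,0,0,0],[-0.0015,0,0,0,0,0]]]}}

```text
clock: 22.38
position: [0.66, -0.2281, 0.0802]
ee_rot: [-0.069, 3.135, -0.002]
force: [-1.2, -0.1, -0.4]
width: 0.006
gripper_force: 0.5
```

Request:
{"method": "arm_command", "body": {"targets": [[[-0.0015,0,0,0,0,0],[-0.0015,0,0,0,0,0]]]}}

```text
clock: 22.62
position: [0.663, -0.228, 0.0803]
ee_rot: [-0.069, 3.135, -0.002]
force: [-0.9, 0.6, -0.4]
width: 0.004
gripper_force: 0.5
```

Request:
{"method": "arm_command", "body": {"targets": [[[-0.0015,0,0,0,0,0],[-0.0015,0,0,0,0,0]]]}}

```text
clock: 22.88
position: [0.6648, -0.228, 0.0803]
ee_rot: [-0.069, 3.137, -0.002]
force: [-8.5, 2.4, 5.7]
width: 0.006
gripper_force: 4.4
```

Request:
{"method": "arm_command", "body": {"targets": [[[-0.0015,0,0,0,0,0],[-0.0015,0,0,0,0,0]]]}}

```text
clock: 23.12
position: [0.6648, -0.228, 0.0802]
ee_rot: [0.067, -3.139, -0.001]
force: [-20.7, 4.5, 14.6]
width: 0.007
gripper_force: 10.0
```

```bash
python3 - <<'E'
from h import *
D=np.array([.611,-.2286,0]); st=arm.observe(); print(st['position'],st['force'],st['clock'],(st['position']-D)@DX)
im=grab('side'); P=cloud(im); q=np.stack([(P-D)@DX,(P-D)@DY,P[...,2]],-1)
t=(q[...,2]>.03)&(q[...,2]<.1)&(q[...,1]<-.065)&(q[...,1]>-.12)&(q[...,0]<.15)&(q[...,0]>.02)
print((np.percentile(q[t][:,0],[3,25,50,75,97])*1000).round(1))
E
```

```text
[ 0.66483877 -0.22797401  0.08024346] [-20.69362662   4.51677274  14.64057017] 23.125 0.05381174439775431
[62.6 64.8 66.2 68.4 82.4]
```

Firm stop at 20 N. I back off slightly, lift straight up and look.

Request:
{"method": "arm_command", "body": {"targets": [[[0.004,0,0,0,0,0],[0.004,0,0,0,0,0],[0,0,-0.03,0,0,0],[0,0,-0.05,0,0,0],[0,0,-0.06,0,0,0],[0.05,0,-0.03,0,0,0],[0.05,0,0,0,0,0],[0.05,0,0,0,0,0],[0,0,0,0,0,0],[0,0,0,0,0,0]]]}}

```text
clock: 24.42
position: [0.5112, -0.2344, 0.25]
ee_rot: [-0.07, 3.133, -0.003]
force: [0.5, 0.1, 1.0]
width: 0.002
gripper_force: 0.0
```

```bash
python3 - <<'E'
from h import *
D=np.array([.611,-.2286,0]); st=arm.observe(); print(st['position'],st['force'],st['clock'])
for n in ('side','scene'):
    im=grab(n); P=cloud(im); q=np.stack([(P-D)@DX,(P-D)@DY,P[...,2]],-1)
    t=(q[...,2]>.03)&(q[...,2]<.1)&(abs(q[...,1])<.12)&(q[...,0]<.15)&(q[...,0]>.02)
    print(n,(np.percentile(q[t][:,0],[3,25,50,75,97])*1000).round(1))
    if n=='side': c=im['pixels'][120:330,190:530]
    # knob angle
    f=(P-FO)@F; m=(im['z_map']>0)&(f[...,2]>.062)&(f[...,2]<.085)&(np.hypot(f[...,0],f[...,1])<.05)
    print('knob',m.sum(),cv2.minAreaRect((f[m][:,:2]*1000).astype(np.float32)))
cv2.imwrite('pics/end.png',cv2.resize(c,None,fx=2.3,fy=2.3,interpolation=cv2.INTER_CUBIC)[:,:,::-1])
E
```

```text
[ 0.51124064 -0.23436979  0.25002281] [0.53915822 0.07143379 1.03963232] 24.425
side [25.3 63.3 65.4 67.6 81.4]
knob 110 ((-0.8467693328857422, -3.313882827758789), (63.68096160888672, 29.879146575927734), 2.3373939990997314)
scene [26.9 32.9 42.8 68.8 71.9]
knob 67 ((2.3842811584472656, -3.4980239868164062), (64.62216186523438, 20.267244338989258), 1.2547777891159058)
```

View pics/end.png

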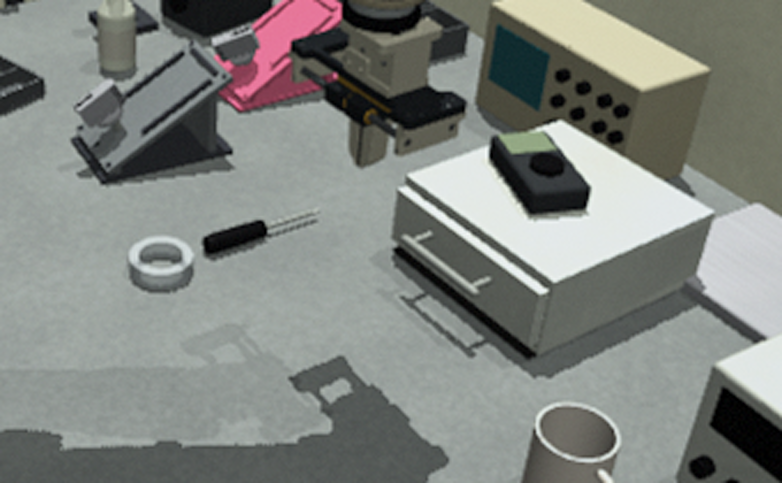

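The drawer front sits flush with the housing (470,290), the knob is where I left it (97,105), and the tape, screwdriver and meter haven't moved. The gripper is clear of everything.

```bash
python3 -c "
from cell import arm
print(arm.sign_off())"
```

```text
the job is handed in; nothing more can be done
None
```

I handed the job in at about 24.5 s on the robot's clock: the knob's line is within about 1° of the cradle's mark, the carrier was laid flat with its grip bar up in the drawer, the drawer is pushed to its stop, and no bystander was touched.

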